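# Step the specimen slide on by one turn of its hand wheel

### The arm

A 6-joint arm with a two-finger parallel gripper is mounted at the origin on a cart in front of the work surface, level with it; the furniture and walls round the work are solid. World frame = base frame: x ahead of the robot, y to its left, z up, the work surface at z = 0. Lengths are in m, angles in rad, forces in N, time in s.
With the tool pointing down it reaches from about 0.425 to 0.95 m from the base axis. Payload 3.5 kg.
Tool frame: the origin (TCP) lies midway between the tips of the shut fingers; the grasp point (between the pads) lies 19 mm behind it; z points along the fingers, y is the line along which they close (so a half turn about z gives the same grasp; the last joint's range is limited). The gripper opens to 85 mm and grips with 20 to 120 N. Pads are 22 mm wide; open, the fingers measure 114 mm over their backs; the gripper's body (76 mm by 85 mm) begins 54 mm behind the grasp point. The pads swing forward as they close: fully open they stand 13 mm farther back than shut.
Start: joints at [0.951, 0.286, 1.577, -0, 1.279, -0.15], TCP at [0.306, 0.602, 0.231] pointing down, gripper open.
Joint ranges: [-2.77, 2.77], [-0.9, 2.22], [0.21, 2.48], [-1.53, 4.67], [0.24, 2.81], [-2.84, 2.84]. Speed limits (rad/s): [2.79, 2.79, 3.14, 3.14, 3.14, 3.14].

### API

Orientations are given as a unit quaternion [x, y, z, w].
In Python, from plant import * gives the robot as it stands.
- The arm moves only by the tool move_arm, never from a script. Its argument "moves" is a list of rows, each a list of 3 entries, a list of its own where there are three numbers: the opening, from 0 (shut) to 1 (fully open), then the shift along the tool's x, y, z in m, then the turn, a rotation vector about the tool's x, y, z in rad. A call has exactly 10 rows; each row shifts and turns the commanded pose from where the row before left it, along the tool's axes as they then stand; what a row does not reach is not made up. A row lasts 1/12 s, in which the tool goes at most 41.7 mm and 7.16 degrees, less where a joint would pass 70% of its speed; a pose out of reach is approached as far as the arm can. A call is refused whole if a number of a shift passes 0.0417 or a number of a turn 0.125, either way. A call with a gripper value outside its range is refused whole. The fingers move at their own pace and stop on an object; "grip_force" is the grip in N (left out, the last holds). Time passes only in rows, so rows that do not move let the fingers close, or fill a call up. It gives the time, the measured TCP pose, the force, the opening and the grip force at its end, in the units of the state.
- get_state(): the state, without advancing time (a new reading comes with each control period).
- read_camera(name): name is "scene" or "side" or "wrist"; returns the picture (384x512x3 uint8, red, green, blue); there is no depth.
- camera_params(name): a dict with "fx", "fy", "cx", "cy" (pixels), "rvec" (rotation vector, rad) and "tvec" (3), from world to camera coordinates, as OpenCV has them; the wrist camera has in their place "tool_from_camera" (4x4, takes a point from camera to tool coordinates, whose origin is the TCP and whose axes are the flange's). Camera axes: x right, y down, z forward; pixel columns grow to the right and rows downward; lengths in m; the calibration is good to about 2 mm. A picture is of the moment at which its call begins: read the wrist's pose just before it. camera_params takes no time and is no camera call.
- sign_off(): hands the job in; it is judged then, once.
The state is a dict: "time": time; "qpos": joint angles; "dq": joint speeds; "joint_efforts": joint torques, N m; "eef_pos": TCP position; "tcp_rot": TCP orientation; "contact_force": force on the tool from outside, world axes, zero at the start; "wrist_torque": the same for the moment, N m; "opening": opening from 0.0 (shut) to 1.0 (fully open); "finger_force": force on a finger pad.
Only numpy, scipy, OpenCV 4.12 (cv2) and the standard library are available. Lean on these libraries where they do the work, as an engineer would, in place of code of your own. Each camera call takes 0.05 s, during which the arm holds its last target. There are 200 camera calls.

### The job

The fossil vertebra is being photographed step by step on the screw-driven slide. Move it on to the next position: with the fingertips, push the upright handle of the slide's hand wheel round clockwise (seen from above) through exactly one full turn, no more, so that the handle comes back to where it started. Only push the handle, never pinch it; leave the vertebra, its carriage and the things lying around alone, and finish with the hand clear.

Things in the scene. Friction and masses are not known exactly. Their poses are not given: they have to be found in the camera images.
- feed_stage: bench slide fixed to the table, base plate 100 x 305 mm on four rubber feet; origin on the wheel's vertical axis at table height; its y axis runs along the rails from the wheel end towards the carriage, z up. A 72 x 74 mm grey gear housing, 71 mm high, stands under the wheel; the end block of the rails is 55 mm high.
- wheel (a joint): angle of the hand wheel about its vertical axis in rad; it grows when the wheel is turned CLOCKWISE seen from above; one turn is 6.283. Its start value lies anywhere between -3.1 and 3.1. It turns stiffly (about 2 to 3 N of push at the handle), without detents, and stays where it is left. Clockwise turning drives the carriage away from the wheel, 15 mm a turn.
- wheel_hub (a point): centre of the wheel's hub, on its vertical axis, 95 mm above the table. The flat steel wheel has a round rim 124 mm across outside (centre line radius 56 mm, bar 12 mm thick, rim top 94 mm above the table) and three thin spokes; nothing of the wheel but the handle stands higher than 96 mm.
- handle_mid (a point): point on the axis of the wheel's only handle, 122 mm above the table, and 56 mm out from the wheel's axis; it travels round with the wheel.
- grip: the handle itself: a black upright round grip 19 mm in diameter and 53 mm tall that stands on the rim at the end of one spoke, from 96 to 149 mm above the table, and spins freely on its own pin. Origin at the middle of its foot.
- carriage: carriage of the slide, an 88 x 90 mm aluminium plate with a cork pad, top 67 mm above the table, its centre 135 to 180 mm from the wheel's axis; driven by the wheel. Origin at the middle of the aluminium plate's underside, 53 mm above the table.
- carriage_top (a point): middle of the carriage's cork top, 67 mm above the table
- vertebra: fossil tail vertebra, 70 x 75 x 38 mm, lying loose on the carriage (up to 106 mm above the table); origin at the middle of its underside
- brush: bystander: flat brush with blue handle, 150 mm long, 16 mm high, lying in front of the rails; origin at the middle of its underside
- tape: bystander: tape roll, 106 mm across, 25 mm high, lying behind, at the right; origin at the middle of its underside
- loupe: bystander: hand lens, 159 mm long, 13 mm high, lying at the right of the slide; origin at the middle of its underside
- chisel: bystander: small chisel with wooden handle, 169 mm long, 17 mm high, lying in front of the wheel; origin at the middle of its underside
- glue: bystander: white glue bottle, 40 mm across, 123 mm tall, standing behind; origin at the middle of its foot
- stone: bystander: piece of rock, 31 x 45 x 20 mm, lying behind the slide; origin at the middle of its underside
Mind the look-alikes: they are no part of the job. Of the things like the vertebra, leave any that is red or turquoise; of the rest the larger one is meant.

How it is judged:
On the way:
1. the handle has been pushed about half way round, to the far side of the wheel (distance of handle_mid from where it was at the start of the episode above 0.1 m).
At the end, for the whole second after the job is handed in: the wheel has gone clockwise through one full turn and rests: the handle stands within 14 mm (about 14 degrees) of where it started, the carriage has moved on by one 15 mm step (within 1.5 mm) and the vertebra still lies on its middle (within 25 mm) (distance of handle_mid from where it was at the start of the episode below 0.014 m and value of joint wheel above 2.8 rad and distance of carriage_top from where it was at the start of the episode between 0.0135 and 0.0165 m and velocity of joint wheel between -0.1 and 0.1 rad/s and horizontal distance between vertebra and carriage_top below 0.025 m and linear speed of vertebra below 0.02 m/s); the robot touches nothing.
It fails at once if the wheel was turned a third of a turn or more past the one turn (carriage more than 20 mm from its start) (distance of carriage_top from where it was at the start of the episode above 0.02 m).
It fails at once if the handle or wheel was pinched or forced (more than 30 N) (contact force between the fingers and wheel above 30 N).
It fails at once if the vertebra was lifted or pushed off its place (z of vertebra in the frame of carriage_top above 0.012 m or horizontal distance between vertebra and carriage_top above 0.025 m).
It fails at once if the hand pushed on the carriage or the vertebra (contact force between any of the fingers, the arm and carriage above 2 N or contact force between any of the fingers, the arm and vertebra above 2 N).
It fails at once if a bystander was moved (more than 25 mm) (distance of any of brush, tape, loupe, chisel, glue, stone from where it was at the start of the episode above 0.025 m).
It also fails if it takes over 48 s, if anything falls off the work surface, if the arm or the gripper's body presses on something with over 40 N, if the wrist force passes 120 N, or if a joint passes its speed limit or range.

## Working session

There is one attempt and no reset: what is moved stays moved. The work goes in short steps, Python scripts to look and compute and a tool call to move; the robot and the scene stay as the last step left them, time stands still between calls to the robot, and variables do not carry over. Pictures are saved under pics/ and viewed, at most 10 in all, crops included, and the job is handed in when it is done.

Besides the shell and the picture viewer there is one more tool, called after "Request:" in YAML: its name, and indented under it one key for each argument. move_arm: Moves the arm, as the interface text tells. Its arguments: {"type":"object","properties":{"moves":{"type":"array"},"grip_force":{"type":"number"}},"required":["moves"]}

```bash
mkdir -p pics
python3 - <<'E'
from plant import *
import cv2
s=get_state();print(s)
for n in("scene","side","wrist"):
    cv2.imwrite(f"pics/{n}0.png",read_camera(n)[:,:,::-1]);print(n,camera_params(n))
E
```

```text
{'time': 0.0, 'qpos': array([ 9.50991462e-01,  2.87201398e-01,  1.57818896e+00,  2.19143665e-06,
        1.27860803e+00, -1.50024006e-01]), 'dq': array([-1.64136534e-03, -8.87051157e-05, -3.51508035e-04, -1.51636890e-03,
        2.02361367e-03, -1.54817578e-03]), 'joint_efforts': array([ 1.12697329e-03, -4.05970645e+01, -2.92634547e+01, -7.05614639e-05,
        5.61677531e-03, -1.20462241e-05]), 'eef_pos': array([0.30516366, 0.60133497, 0.22991689]), 'tcp_rot': array([ 2.32736565e-01,  9.72539071e-01, -1.11446251e-03, -4.52625444e-04]), 'contact_force': array([-0.58030988, -0.01001843,  0.22066227]), 'wrist_torque': array([-0.00740418, -0.0256255 ,  0.02350661]), 'finger_force': 0.0, 'opening': 1.0022980089339701}
scene {'fx': 399.336419218491, 'fy': 399.336419218491, 'cx': 259.88367602288173, 'cy': 194.07433176056742, 'rvec': array([ 1.08554261, -2.36034452,  1.01762088]), 'tvec': array([0.34094011, 0.44110172, 0.59747188])}
side {'fx': 386.11388953540154, 'fy': 386.11388953540154, 'cx': 249.34920269777336, 'cy': 189.63261122558572, 'rvec': array([ 2.1395618 , -0.19148957,  0.13393669]), 'tvec': array([-0.64353424,  0.08390965,  0.88146494])}
wrist {'fx': 265.3238913760121, 'fy': 265.3238913760121, 'cx': 255.2129899517972, 'cy': 185.40628684313492, 'tool_from_camera': array([[ 7.66012178e-04, -9.57828367e-01, -2.87339927e-01,
         7.37092117e-02],
       [ 9.99998178e-01,  2.31238600e-04,  1.89505127e-03,
        -3.27445638e-04],
       [-1.74868978e-03, -2.87340855e-01,  9.57826798e-01,
        -1.42921443e-01],
       [ 0.00000000e+00,  0.00000000e+00,  0.00000000e+00,
         1.00000000e+00]])}
```

View pics/scene0.png

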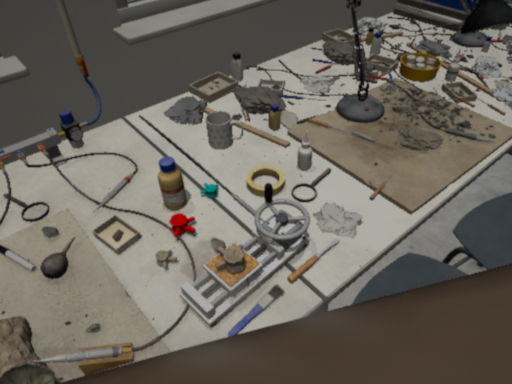

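View pics/side0.png

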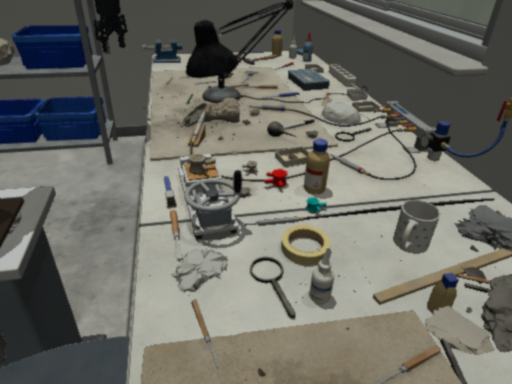

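The scene view shows the wheel at about (282,222), with the black handle at (268,192) and the vertebra on the cork at (233,257). The side view shows the wheel at (212,193) and the handle at (238,181). Look-alikes are red at (182,224), turquoise at (210,189) and a small pale one at (166,258). The vertebra meant is the larger one on the carriage. I'll enlarge both views.

Run:
```python
import cv2,numpy as np
a=cv2.imread("pics/scene0.png")[170:320,170:345];b=cv2.imread("pics/side0.png")[145:245,145:260]
a=cv2.resize(a,(400,343),interpolation=cv2.INTER_CUBIC);b=cv2.resize(b,(394,343),interpolation=cv2.INTER_CUBIC)
cv2.imwrite("pics/crop.png",np.hstack([a,b]))
```

```text
(no output)
```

View pics/crop.png

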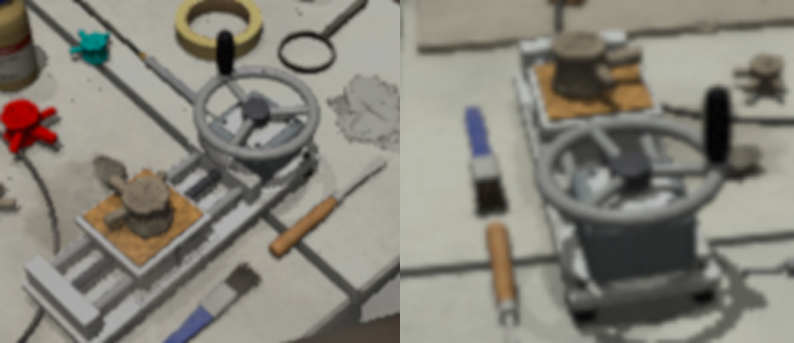

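```bash
cat > h.py <<'E'
from plant import *
import cv2,numpy as np
from scipy.spatial.transform import Rotation as R
def cam(n):
    p=camera_params(n);return np.array([[p['fx'],0,p['cx']],[0,p['fy'],p['cy']],[0,0,1]]),R.from_rotvec(p['rvec']).as_matrix(),np.array(p['tvec'])
def onz(n,uv,z):
    K,Q,t=cam(n);d=Q.T@np.linalg.inv(K)@[*uv,1];c=-Q.T@t;return c+d*(z-c[2])/d[2]
def tri(u,v):
    P=[np.hstack([Q,t[:,None]]) for K,Q,t in map(cam,("scene","side"))]
    n=[(np.linalg.inv(cam(c)[0])@[*w,1])[:2] for c,w in(("scene",u),("side",v))]
    X=cv2.triangulatePoints(P[0],P[1],n[0],n[1]);return X[:3,0]/X[3,0]
E
python3 - <<'E'
from h import *
np.set_printoptions(precision=4,suppress=True)
for k,u,v,z in(("hub",(282.4,217.2),(212.7,194.6),.095),("handle",(268.9,193.2),(237.5,181.2),.122),("cork",(232.6,265.4),(200,171.5),.067)):
    print(k,tri(u,v),onz("scene",u,z),onz("side",v,z))
for n in("scene","side"):print(n,-cam(n)[1].T@cam(n)[2])
K,Q,t=cam("scene")
for nm,uv in (("glue",(305,165)),("tape",(266,190)),("chiselA",(290,278)),("chiselB",(338,242)),("bottle",(173,205)),("loupe",(304,192))):print(nm,onz("scene",uv,0))
s=get_state();print(R.from_quat(s['tcp_rot']).as_matrix())
E
```

```text
hub [ 0.554  -0.0899  0.0886] [ 0.55   -0.0857  0.095 ] [ 0.5528 -0.0999  0.095 ]
handle [ 0.6077 -0.096   0.1213] [ 0.6066 -0.0955  0.122 ] [ 0.608  -0.0965  0.122 ]
cork [0.5381 0.0637 0.061 ] [0.5355 0.0662 0.067 ] [0.5366 0.0522 0.067 ]
scene [0.1078 0.3399 0.7353]
side [ 0.4889 -0.8013  0.5631]
glue [ 0.7277 -0.3414  0.    ]
tape [ 0.7207 -0.1846  0.    ]
chiselA [ 0.4683 -0.0362  0.    ]
chiselB [ 0.4683 -0.1933  0.    ]
bottle [0.838  0.0385 0.    ]
loupe [ 0.6467 -0.2568  0.    ]
[[-0.8917  0.4527 -0.0011]
 [ 0.4527  0.8916 -0.0015]
 [ 0.0003 -0.0019 -1.    ]]
```

Request:
move_arm:
  moves:
    - [0, [0, 0, 0], [0, 0, -0.1175]]
    - [0, [0, 0, 0], [0, 0, -0.1175]]
    - [0, [0, 0, 0], [0, 0, -0.1175]]
    - [0, [0, 0, 0], [0, 0, -0.1175]]
    - [0, [-0.0145, -0.032, 0], [0, 0, 0]]
    - [0, [-0.0145, -0.032, 0], [0, 0, 0]]
    - [0, [-0.0145, -0.032, 0], [0, 0, 0]]
    - [0, [-0.0145, -0.032, 0], [0, 0, 0]]
    - [0, [-0.0145, -0.032, 0], [0, 0, 0]]
    - [0, [-0.0145, -0.032, 0], [0, 0, 0]]
  grip_force: 20

```text
time: 0.98
eef_pos: [0.3927, 0.4082, 0.2309]
tcp_rot: [-0.0, 1.0, -0.0, -0.0]
contact_force: [0.6, 0.5, 0.2]
opening: 0.0
finger_force: 0.0
```

Request:
move_arm:
  moves:
    - [0, [-0.0145, -0.032, 0], [0, 0, 0]]
    - [0, [-0.0145, -0.032, 0], [0, 0, 0]]
    - [0, [-0.0145, -0.032, 0], [0, 0, 0]]
    - [0, [-0.0145, -0.032, 0], [0, 0, 0]]
    - [0, [-0.0145, -0.032, 0], [0, 0, 0]]
    - [0, [-0.0145, -0.032, 0], [0, 0, 0]]
    - [0, [-0.0145, -0.032, 0], [0, 0, 0]]
    - [0, [-0.0145, -0.032, 0], [0, 0, 0]]
    - [0, [-0.0145, -0.032, 0], [0, 0, 0]]
    - [0, [-0.0145, -0.032, 0], [0, 0, 0]]

```text
time: 1.82
eef_pos: [0.5378, 0.0882, 0.2311]
tcp_rot: [-0.0, 1.0, 0.0, -0.0]
contact_force: [1.4, 0.2, -0.7]
opening: -0.002
finger_force: 0.0
```

Request:
move_arm:
  moves:
    - [0, [-0.0145, -0.032, 0], [0, 0, 0]]
    - [0, [-0.0145, -0.032, 0], [0, 0, 0]]
    - [0, [-0.0145, -0.032, 0], [0, 0, 0]]
    - [0, [-0.0145, -0.032, 0], [0, 0, 0]]
    - [0, [0, 0, 0], [0, 0, 0]]
    - [0, [0, 0, 0], [0, 0, 0]]
    - [0, [0, 0, 0], [0, 0, 0]]
    - [0, [0, 0, 0], [0, 0, 0]]
    - [0, [0, 0, 0], [0, 0, 0]]
    - [0, [0, 0, 0], [0, 0, 0]]

```text
time: 2.65
eef_pos: [0.5953, -0.0368, 0.2314]
tcp_rot: [-0.001, 1.0, 0.0, 0.0]
contact_force: [-1.0, -0.4, 0.1]
opening: -0.002
finger_force: 0.0
```

```bash
cat >> h.py <<'E'
def wristpose():
    s=get_state();T=np.eye(4);T[:3,:3]=R.from_quat(s['tcp_rot']).as_matrix();T[:3,3]=s['eef_pos'];return T@np.array(camera_params("wrist")["tool_from_camera"])
def wz(T,uv,z):
    p=camera_params("wrist");d=T[:3,:3]@[(uv[0]-p['cx'])/p['fx'],(uv[1]-p['cy'])/p['fy'],1];return T[:3,3]+d*(z-T[2,3])/d[2]
E
python3 - <<'E'
from h import *
T=wristpose();im=read_camera("wrist")[:,:,::-1];np.save("T1.npy",T)
cv2.imwrite("pics/w1r.png",im);cv2.imwrite("pics/w1.png",cv2.resize(im,(800,600),interpolation=cv2.INTER_CUBIC))
s=get_state();print(s['eef_pos'],s['opening'],R.from_quat(s['tcp_rot']).as_matrix().round(3))
E
```

```text
[ 0.59540757 -0.03697917  0.23148129] -0.004150228642958554 [[-1.    -0.002  0.   ]
 [-0.002  1.     0.   ]
 [-0.     0.    -1.   ]]
```

View pics/w1.png

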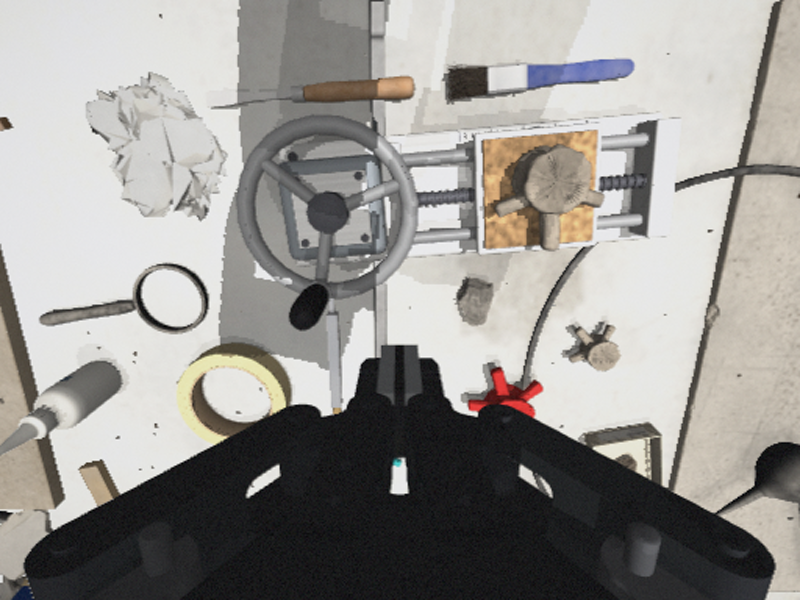

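The wrist view shows the wheel centred at about (328,210), the handle from its foot at (318,292) to its top at (303,315), and the vertebra on the cork at (556,180). The shut fingers are at (400,365), clear of everything.

Run:
```python
from h import *
T=np.load("T1.npy")
for k,uv,z in(("rimc",(328.5,206),.09),("hub",(328,211),.096),("hmid",(309,306),.122),("htop",(304,314),.149),("cork",(539,190),.067),("rimL",(239,205),.088),("rimR",(418,205),.088),("rimT",(328,115),.088)):
    print(k,wz(T,np.array(uv)*.64,z).round(4))
```

```text
rimc [ 0.5482 -0.0839  0.09  ]
hub [ 0.5509 -0.0834  0.096 ]
hmid [ 0.6085 -0.0941  0.122 ]
htop [ 0.6041 -0.0912  0.149 ]
cork [0.5386 0.0648 0.067 ]
rimL [ 0.5479 -0.145   0.088 ]
rimR [ 0.5476 -0.0234  0.088 ]
rimT [ 0.4911 -0.0819  0.088 ]
```

Request:
move_arm:
  moves:
    - [0, [0.0025, -0.012, 0], [0, 0, 0]]
    - [0, [0, 0, 0.015], [0, 0, 0]]
    - [0, [0, 0, 0.015], [0, 0, 0]]
    - [0, [0, 0, 0.015], [0, 0, 0]]
    - [0, [0, 0, 0.015], [0, 0, 0]]
    - [0, [0, 0, 0.015], [0, 0, 0]]
    - [0, [0, 0, 0.015], [0, 0, 0]]
    - [0, [0, 0, 0.015], [0, 0, 0]]
    - [0, [0, 0, 0.014], [0, 0, 0]]
    - [0, [0, 0, 0], [0, 0, 0]]

```text
time: 3.53
eef_pos: [0.5907, -0.0501, 0.1089]
tcp_rot: [-0.0, 1.0, 0.001, -0.003]
contact_force: [-0.4, 0.2, -0.9]
opening: 0.004
finger_force: 0.0
```

Run:
```python
from h import *
print(get_state()['eef_pos'])
a=[40-2.5*i for i in range(11)]
while a[-1]>-320: a.append(a[-1]-5)
a=np.radians(a);P=(np.array([.550,-.085])+.056*np.c_[np.cos(a),np.sin(a)])
Q=P.round(4);D=np.diff(Q,axis=0)*[-1,1]*1000
for i in range(0,len(D),10): print(Q[min(i+10,len(D))],np.degrees(a[min(i+10,len(D))]).round(),D[i:i+10].round(1).tolist())
```

```text
[ 0.59073554 -0.0500946   0.10887769]
[ 0.6041 -0.0705] 15.0 [[-1.5, -1.9], [-1.5, -2.0], [-1.3, -2.0], [-1.3, -2.1], [-1.2, -2.1], [-1.1, -2.2], [-0.9, -2.3], [-0.9, -2.2], [-0.8, -2.4], [-0.7, -2.3]]
[ 0.5959 -0.1171] -35.0 [[-1.0, -4.8], [-0.7, -4.8], [-0.2, -4.9], [0.2, -4.9], [0.7, -4.8], [1.0, -4.8], [1.5, -4.7], [1.8, -4.5], [2.3, -4.3], [2.6, -4.1]]
[ 0.5549 -0.1408] -85.0 [[3.0, -3.9], [3.3, -3.6], [3.6, -3.3], [3.9, -3.0], [4.1, -2.6], [4.3, -2.3], [4.5, -1.8], [4.7, -1.5], [4.8, -1.0], [4.8, -0.7]]
[ 0.5104 -0.1246] -135.0 [[4.9, -0.2], [4.9, 0.2], [4.8, 0.7], [4.8, 1.0], [4.7, 1.5], [4.5, 1.8], [4.3, 2.3], [4.1, 2.6], [3.9, 3.0], [3.6, 3.3]]
[ 0.4942 -0.0801] -185.0 [[3.3, 3.6], [3.0, 3.9], [2.6, 4.1], [2.3, 4.3], [1.8, 4.5], [1.5, 4.7], [1.0, 4.8], [0.7, 4.8], [0.2, 4.9], [-0.2, 4.9]]
[ 0.5179 -0.0391] -235.0 [[-0.7, 4.8], [-1.0, 4.8], [-1.5, 4.7], [-1.8, 4.5], [-2.3, 4.3], [-2.6, 4.1], [-3.0, 3.9], [-3.3, 3.6], [-3.6, 3.3], [-3.9, 3.0]]
[ 0.5645 -0.0309] -285.0 [[-4.1, 2.6], [-4.3, 2.3], [-4.5, 1.8], [-4.7, 1.5], [-4.8, 1.0], [-4.8, 0.7], [-4.9, 0.2], [-4.9, -0.2], [-4.8, -0.7], [-4.8, -1.0]]
[ 0.5929 -0.049 ] -320.0 [[-4.7, -1.5], [-4.5, -1.8], [-4.3, -2.3], [-4.1, -2.6], [-3.9, -3.0], [-3.6, -3.3], [-3.3, -3.6]]
```

Request:
move_arm:
  moves:
    - [0, [-0.0025, -0.001, -0.004], [0, 0, 0]]
    - [0, [-0.002, -0.002, 0], [0, 0, 0]]
    - [0, [-0.0015, -0.002, 0], [0, 0, 0]]
    - [0, [-0.0013, -0.0021, 0], [0, 0, 0]]
    - [0, [-0.0012, -0.0021, 0], [0, 0, 0]]
    - [0, [-0.0011, -0.0022, 0], [0, 0, 0]]
    - [0, [-0.0009, -0.0023, 0], [0, 0, 0]]
    - [0, [-0.0009, -0.0022, 0], [0, 0, 0]]
    - [0, [-0.0008, -0.0024, 0], [0, 0, 0]]
    - [0, [-0.0007, -0.0023, 0], [0, 0, 0]]

```text
time: 4.37
eef_pos: [0.6061, -0.0709, 0.1162]
tcp_rot: [-0.0, 1.0, 0.0, -0.0]
contact_force: [0.6, -0.0, 0.5]
opening: 0.005
finger_force: 0.1
```

Request:
move_arm:
  moves:
    - [0, [-0.001, -0.0048, 0], [0, 0, 0]]
    - [0, [-0.0007, -0.0048, 0], [0, 0, 0]]
    - [0, [-0.0002, -0.0049, 0], [0, 0, 0]]
    - [0, [0.0002, -0.0049, 0], [0, 0, 0]]
    - [0, [0.0007, -0.0048, 0], [0, 0, 0]]
    - [0, [0.001, -0.0048, 0], [0, 0, 0]]
    - [0, [0.0015, -0.0047, 0], [0, 0, 0]]
    - [0, [0.0018, -0.0045, 0], [0, 0, 0]]
    - [0, [0.0023, -0.0043, 0], [0, 0, 0]]
    - [0, [0.0026, -0.0041, 0], [0, 0, 0]]

```text
time: 5.2
eef_pos: [0.598, -0.1182, 0.1164]
tcp_rot: [-0.0, 1.0, -0.0, 0.001]
contact_force: [2.7, 0.8, -2.3]
opening: 0.001
finger_force: 1.3
```

Request:
move_arm:
  moves:
    - [0, [0.0034, -0.0037, 0], [0, 0, 0]]
    - [0, [0.0037, -0.0034, 0], [0, 0, 0]]
    - [0, [0.004, -0.0031, 0], [0, 0, 0]]
    - [0, [0.0042, -0.0028, 0], [0, 0, 0]]
    - [0, [0.0044, -0.0025, 0], [0, 0, 0]]
    - [0, [0.0043, -0.0022, 0], [0, 0, 0]]
    - [0, [0.0045, -0.0018, 0], [0, 0, 0]]
    - [0, [0.0047, -0.0015, 0], [0, 0, 0]]
    - [0, [0.0048, -0.001, 0], [0, 0, 0]]
    - [0, [0.0048, -0.0007, 0], [0, 0, 0]]

```text
time: 6.03
eef_pos: [0.5548, -0.1403, 0.1165]
tcp_rot: [-0.0, 1.0, -0.0, 0.0]
contact_force: [3.5, -0.4, -0.9]
opening: -0.001
finger_force: 1.4
```

Run:
```python
from h import *
s=get_state();print(s['eef_pos'],s['contact_force'],s['finger_force'])
a=cv2.resize(read_camera("scene")[150:290,190:345,::-1],(399,360),interpolation=cv2.INTER_CUBIC)
b=cv2.resize(read_camera("side")[115:245,145:285,::-1],(388,360),interpolation=cv2.INTER_CUBIC)
cv2.imwrite("pics/m1.png",np.hstack([a,b]))
```

```text
[ 0.55475607 -0.14027687  0.11648698] [ 3.52106795 -0.4320156  -0.89228916] 1.419831621715275
```

View pics/m1.png

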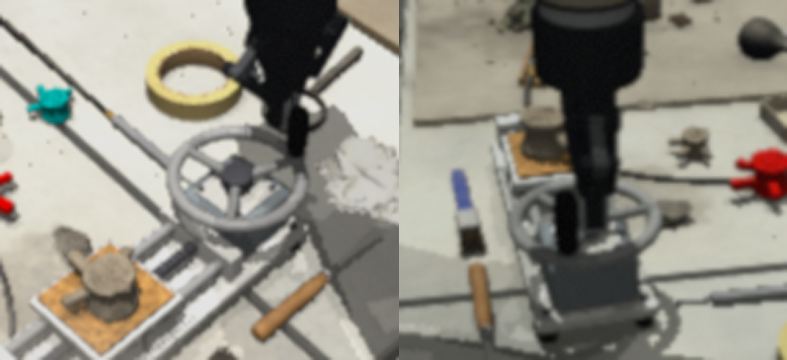

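The handle is moving ahead of the fingertips, seen at (297,132) on the left and (567,222) on the right. I'll continue round.

Request:
move_arm:
  moves:
    - [0, [0.0049, -0.0003, 0], [0, 0, 0]]
    - [0, [0.0049, 0.0001, 0], [0, 0, 0]]
    - [0, [0.0048, 0.0006, 0], [0, 0, 0]]
    - [0, [0.0048, 0.001, 0], [0, 0, 0]]
    - [0, [0.0047, 0.0015, 0], [0, 0, 0]]
    - [0, [0.0045, 0.0018, 0], [0, 0, 0]]
    - [0, [0.0043, 0.0023, 0], [0, 0, 0]]
    - [0, [0.0041, 0.0026, 0], [0, 0, 0]]
    - [0, [0.0039, 0.003, 0], [0, 0, 0]]
    - [0, [0.0036, 0.0033, 0], [0, 0, 0]]

```text
time: 6.97
eef_pos: [0.51, -0.1241, 0.1164]
tcp_rot: [-0.0, 1.0, -0.0, -0.0]
contact_force: [1.3, -2.3, 0.9]
opening: -0.0
finger_force: 1.3
```

Request:
move_arm:
  moves:
    - [0, [0.0033, 0.0036, 0], [0, 0, 0]]
    - [0, [0.003, 0.0039, 0], [0, 0, 0]]
    - [0, [0.0026, 0.0041, 0], [0, 0, 0]]
    - [0, [0.0023, 0.0043, 0], [0, 0, 0]]
    - [0, [0.0018, 0.0045, 0], [0, 0, 0]]
    - [0, [0.0015, 0.0047, 0], [0, 0, 0]]
    - [0, [0.001, 0.0048, 0], [0, 0, 0]]
    - [0, [0.0007, 0.0048, 0], [0, 0, 0]]
    - [0, [0.0002, 0.0049, 0], [0, 0, 0]]
    - [0, [-0.0002, 0.0049, 0], [0, 0, 0]]

```text
time: 7.8
eef_pos: [0.494, -0.079, 0.1161]
tcp_rot: [-0.0, 1.0, 0.0, -0.001]
contact_force: [-1.2, -3.2, 0.4]
opening: -0.002
finger_force: 1.3
```

Request:
move_arm:
  moves:
    - [0, [-0.0007, 0.0047, 0], [0, 0, 0]]
    - [0, [-0.001, 0.0047, 0], [0, 0, 0]]
    - [0, [-0.0015, 0.0046, 0], [0, 0, 0]]
    - [0, [-0.0018, 0.0044, 0], [0, 0, 0]]
    - [0, [-0.0023, 0.0042, 0], [0, 0, 0]]
    - [0, [-0.0026, 0.004, 0], [0, 0, 0]]
    - [0, [-0.003, 0.0038, 0], [0, 0, 0]]
    - [0, [-0.0033, 0.0035, 0], [0, 0, 0]]
    - [0, [-0.0036, 0.0032, 0], [0, 0, 0]]
    - [0, [-0.0039, 0.003, 0], [0, 0, 0]]

```text
time: 8.63
eef_pos: [0.5181, -0.0389, 0.116]
tcp_rot: [-0.0, 1.0, 0.0, -0.001]
contact_force: [-2.8, -0.7, 0.5]
opening: -0.001
finger_force: 1.3
```

Request:
move_arm:
  moves:
    - [0, [-0.0041, 0.0026, 0], [0, 0, 0]]
    - [0, [-0.0043, 0.0023, 0], [0, 0, 0]]
    - [0, [-0.0045, 0.0018, 0], [0, 0, 0]]
    - [0, [-0.0047, 0.0015, 0], [0, 0, 0]]
    - [0, [-0.0048, 0.001, 0], [0, 0, 0]]
    - [0, [-0.0048, 0.0007, 0], [0, 0, 0]]
    - [0, [-0.0049, 0.0002, 0], [0, 0, 0]]
    - [0, [-0.0049, -0.0002, 0], [0, 0, 0]]
    - [0, [-0.0048, -0.0007, 0], [0, 0, 0]]
    - [0, [-0.0048, -0.001, 0], [0, 0, 0]]

```text
time: 9.47
eef_pos: [0.565, -0.0312, 0.1161]
tcp_rot: [0.0, 1.0, 0.0, -0.0]
contact_force: [-3.3, 0.5, -1.4]
opening: 0.002
finger_force: 1.5
```

Request:
move_arm:
  moves:
    - [0, [-0.0047, -0.0015, 0], [0, 0, 0]]
    - [0, [-0.0045, -0.0018, 0], [0, 0, 0]]
    - [0, [-0.0043, -0.0023, 0], [0, 0, 0]]
    - [0, [-0.0041, -0.0026, 0], [0, 0, 0]]
    - [0, [-0.0039, -0.003, 0], [0, 0, 0]]
    - [0, [0, 0, 0], [0, 0, 0]]
    - [0, [0, 0, 0], [0, 0, 0]]
    - [0, [0, 0, 0], [0, 0, 0]]
    - [0, [0, 0, 0], [0, 0, 0]]
    - [0, [0, 0, 0], [0, 0, 0]]

```text
time: 10.3
eef_pos: [0.587, -0.0427, 0.1171]
tcp_rot: [-0.0, 1.0, -0.0, 0.001]
contact_force: [-0.5, -0.0, 0.3]
opening: 0.003
finger_force: 0.0
```

Run:
```python
from h import *
T=wristpose();np.save("T2.npy",T);im=read_camera("wrist")[:,:,::-1]
a=cv2.imread("pics/scene0.png")[170:270,220:330]
b=read_camera("scene")[170:270,220:330,::-1]
f=lambda i:cv2.resize(i,(396,360),interpolation=cv2.INTER_CUBIC)
cv2.imwrite("pics/m2.png",np.hstack([f(a),f(b)]))
s=get_state();print(s['eef_pos'],s['contact_force'],s['finger_force'])
```

```text
[ 0.58680978 -0.04262508  0.11699796] [-0.19428635  0.09882151  0.45351528] 0.0
```

View pics/m2.png

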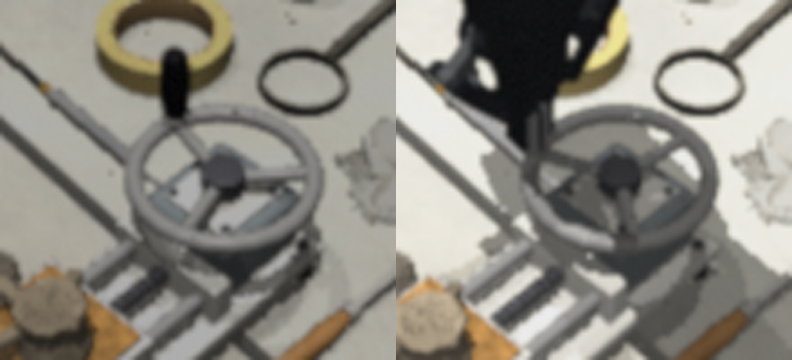

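The scene view now hides the handle behind the gripper. The spokes can be compared with the start: (310,172) and (197,228) then, (684,140) and (624,235) now.

Run:
```python
from h import *
h=onz("scene",(220+223/3.6,170+172/3.6),.095);h2=onz("scene",(220+222/3.6,170+172/3.6),.095);print(h)
def ang(x,y):
    d=onz("scene",(220+x/3.6,170+y/3.6),.088)-np.array([.550,-.085,0]);return np.degrees(np.arctan2(d[1],d[0])).round(1),np.hypot(d[0],d[1]).round(4)
for p in((172,118),(310,172),(197,228),(288,140),(228,235),(140,158)):print(p,ang(*p))
```

```text
[ 0.54937108 -0.08370565  0.095     ]
(172, 118) (np.float64(-10.2), np.float64(0.0623))
(310, 172) (np.float64(-125.4), np.float64(0.0539))
(197, 228) (np.float64(116.4), np.float64(0.0442))
(288, 140) (np.float64(-92.4), np.float64(0.0534))
(228, 235) (np.float64(140.7), np.float64(0.0463))
(140, 158) (np.float64(30.3), np.float64(0.0549))
```

Request:
move_arm:
  moves:
    - [0, [-0.0036, -0.0034, 0], [0, 0, 0]]
    - [0, [-0.0032, -0.0037, 0], [0, 0, 0]]
    - [0, [-0.0029, -0.0039, 0], [0, 0, 0]]
    - [0, [-0.0026, -0.0042, 0], [0, 0, 0]]
    - [0, [-0.0022, -0.0043, 0], [0, 0, 0]]
    - [0, [0, 0, 0], [0, 0, 0]]
    - [0, [0, 0, 0], [0, 0, 0]]
    - [0, [0, 0, 0], [0, 0, 0]]
    - [0, [0, 0, 0], [0, 0, 0]]
    - [0, [0, 0, 0], [0, 0, 0]]

```text
time: 11.23
eef_pos: [0.6005, -0.0621, 0.116]
tcp_rot: [-0.0, 1.0, -0.0, -0.0]
contact_force: [-0.4, -0.7, 0.0]
opening: -0.001
finger_force: 0.0
```

Run:
```python
from h import *
s=get_state();T=wristpose();np.save("T3.npy",T);im=read_camera("wrist")[:,:,::-1]
print(s['eef_pos'],s['contact_force'],T[:3,3])
cv2.imwrite("pics/w3.png",cv2.resize(im,(800,600),interpolation=cv2.INTER_CUBIC))
```

```text
[ 0.60050842 -0.06206993  0.11604987] [-0.39061825 -0.74414915  0.0457378 ] [ 0.52673992 -0.06212112  0.25899044]
```

View pics/w3.png

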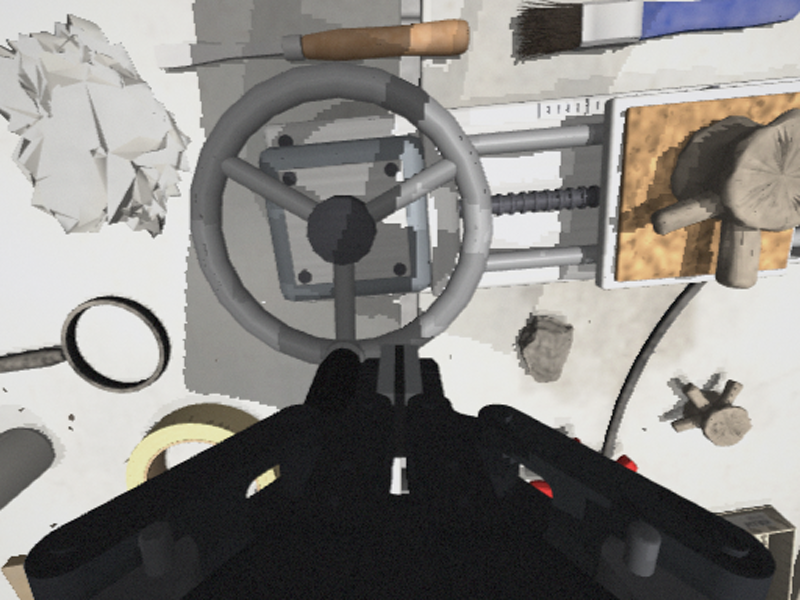

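The wrist view shows the hub at (342,230) and the spoke ends at (225,162), (452,168) and (346,345). I'll compare these with the first wrist picture, which had ends at (262,165), (400,187) and (322,283).

Run:
```python
from h import *
for f,hub,pts in(("T1.npy",(328,211),((262,165),(400,187),(322,283))),("T3.npy",(342,230),((225,162),(452,168),(346,345)))):
    T=np.load(f);H=wz(T,np.array(hub)*.64,.096)
    for p in pts:
        d=wz(T,np.array(p)*.64,.09)-H;print(f,H.round(4),np.degrees(np.arctan2(d[1],d[0])).round(1),np.hypot(*d[:2]).round(4))
```

```text
T1.npy [ 0.5509 -0.0834  0.096 ] -124.1 0.0519
T1.npy [ 0.5509 -0.0834  0.096 ] 107.8 0.0501
T1.npy [ 0.5509 -0.0834  0.096 ] -8.5 0.0519
T3.npy [ 0.5512 -0.0842  0.096 ] -119.4 0.0521
T3.npy [ 0.5512 -0.0842  0.096 ] 118.5 0.0491
T3.npy [ 0.5512 -0.0842  0.096 ] -1.1 0.0519
```

About 7.5° remains. I'll push 7 mm more, back off, lift and check.

Request:
move_arm:
  moves:
    - [0, [-0.0008, -0.0023, 0], [0, 0, 0]]
    - [0, [-0.0007, -0.0023, 0], [0, 0, 0]]
    - [0, [-0.0006, -0.0024, 0], [0, 0, 0]]
    - [0, [0, 0, 0], [0, 0, 0]]
    - [0, [0, 0, 0], [0, 0, 0]]
    - [0, [0, 0.006, 0], [0, 0, 0]]
    - [0, [0, 0.007, 0], [0, 0, 0]]
    - [0, [0, 0.007, 0], [0, 0, 0]]
    - [0, [0, 0.006, 0], [0, 0, 0]]
    - [0, [0, 0, -0.01], [0, 0, 0]]

```text
time: 12.12
eef_pos: [0.6011, -0.0412, 0.1243]
tcp_rot: [-0.001, 1.0, 0.001, -0.002]
contact_force: [-0.6, -0.9, -0.6]
opening: 0.001
finger_force: 0.0
```

Request:
move_arm:
  moves:
    - [0, [0, 0, -0.015], [0, 0, 0]]
    - [0, [0, 0, -0.015], [0, 0, 0]]
    - [0, [0, 0, -0.015], [0, 0, 0]]
    - [0, [0, 0, -0.015], [0, 0, 0]]
    - [0, [0, 0, -0.015], [0, 0, 0]]
    - [0, [0, 0, -0.015], [0, 0, 0]]
    - [0, [0, 0, -0.014], [0, 0, 0]]
    - [0, [0, 0, 0], [0, 0, 0]]
    - [0, [0, 0, 0], [0, 0, 0]]
    - [0, [0, 0, 0], [0, 0, 0]]

```text
time: 12.95
eef_pos: [0.6024, -0.0428, 0.2296]
tcp_rot: [-0.0, 1.0, 0.0, -0.001]
contact_force: [0.5, 0.6, 0.2]
opening: 0.0
finger_force: 0.0
```

Run:
```python
from h import *
s=get_state();T=wristpose();np.save("T4.npy",T);im=read_camera("wrist")[:,:,::-1]
print(s['eef_pos'],s['contact_force'])
cv2.imwrite("pics/w4r.png",im);cv2.imwrite("pics/w4.png",cv2.resize(im,(800,600),interpolation=cv2.INTER_CUBIC))
```

```text
[ 0.60235943 -0.04283618  0.22963991] [0.49847072 0.55872272 0.23746386]
```

View pics/w4.png

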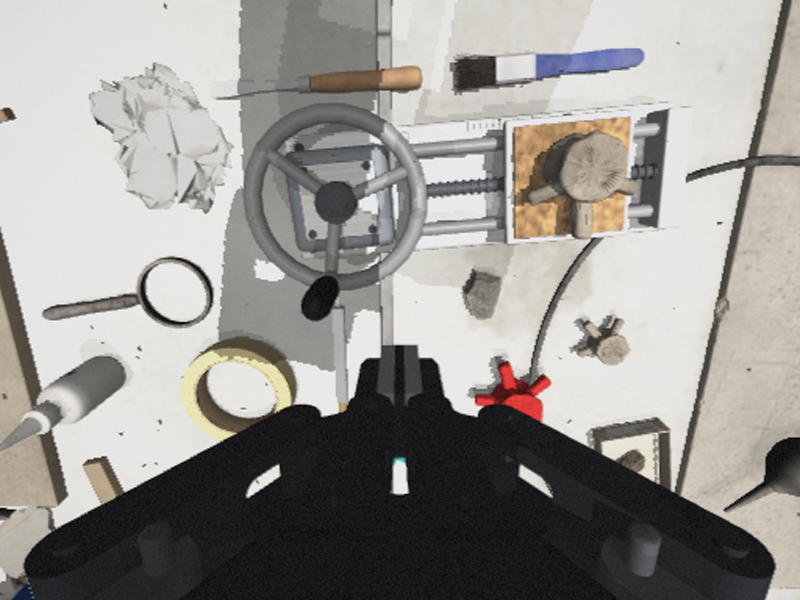

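The wrist view shows the handle back at (320,297) relative to the hub at (336,201), against (309,306) and (328,211) at the start. The carriage has moved on and the vertebra is undisturbed.

Run:
```python
from h import *
for f,hub,pts,k in(("T1.npy",(328,211),((262,165),(400,187),(322,283)),((309,306),(539,190))),("T4.npy",(336,201),((270,158),(408,172),(332,276)),((320,297),(571,176)))):
    T=np.load(f);H=wz(T,np.array(hub)*.64,.096)
    a=[]
    for p in pts:
        d=wz(T,np.array(p)*.64,.09)-H;a.append(np.degrees(np.arctan2(d[1],d[0])).round(1))
    print(f,H.round(4),a,wz(T,np.array(k[0])*.64,.122),wz(T,np.array(k[1])*.64,.067))
T1,T4=np.load("T1.npy"),np.load("T4.npy")
# automatic: dark handle blob centroid
for f,T,(x,y) in(("pics/w1r.png",T1,(309,306)),("pics/w4r.png",T4,(320,297))):
    x,y=int(x*.64),int(y*.64);m=cv2.imread(f).max(2)[y-22:y+22,x-22:x+22]<40
    n,l,st,c=cv2.connectedComponentsWithStats(m.astype(np.uint8));i=1+st[1:,4].argmax();print(st[i,4],wz(T,c[i]+[x-22,y-22],.122))
```

```text
T1.npy [ 0.5509 -0.0834  0.096 ] [np.float64(-124.1), np.float64(107.8), np.float64(-8.5)] [ 0.60854624 -0.094084    0.122     ] [0.53859207 0.06484926 0.067     ]
T4.npy [ 0.551  -0.0835  0.096 ] [np.float64(-122.3), np.float64(111.1), np.float64(-6.4)] [ 0.60868843 -0.09237561  0.122     ] [0.53576462 0.08018325 0.067     ]
467 [ 0.60863303 -0.09456642  0.122     ]
451 [ 0.60897444 -0.09262556  0.122     ]
```

The handle is within 2 mm of its start and the carriage has moved on about 15 mm, so I'm handing in.

```bash
python3 -c "
from plant import *
print(sign_off())"
```

```text
the job is handed in; nothing more can be done
None
```

I pushed the hand wheel one full clockwise turn and handed the job in; by the wrist camera the handle is within about 2 mm of its start, the carriage moved on about 15 mm, the vertebra looks undisturbed, and the hand is clear, but the hand-in returned no verdict.

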